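# Show a valve body's three ports to the inspection camera and pot it

## Task

Inspect the three-port valve body: pick it up by its hex head and, keeping it upright in the gripper, show the side-looking camera its blue port, then its yellow one, then its red one, each held still for a second square to the lens, centred on it and about 50 mm from the glass. Then stand the valve gently upright in the empty steel pot, let go, and gently set the loose blue cover on the pot so that it sits seated and level. Do not bump the camera, drop anything, or disturb the pot or the other things on the table.

Things in the scene. Friction and masses are not known exactly. Their poses are not given: they have to be found in the camera images.
- valve: Aluminium valve body, 250 g, 75 mm tall, upright. Round, 48 mm in diameter to 45 mm height; above that a steel hex head, 28 mm across flats, flats facing +-y and every 60 degrees on. Three coloured ports stick out at 25 mm height, to 30 mm from the axis. Origin: centre of underside; z up; x to the blue port, yellow at +120 and red at +240 degrees (counter-clockwise from above).
- blue_port (a point): Centre of the blue port's flat end face (18 mm in diameter), 30 mm from the valve axis, 25 mm above the valve's underside; x points out of the port, z up.
- yellow_port (a point): Centre of the yellow port's flat end face, likewise.
- red_port (a point): Centre of the red port's flat end face, likewise.
- lens (a point): Centre of the front glass of the side-looking camera (white housing on a stand, silver 58 mm ring around the dark lens), 150 mm above the table. x points level into the camera: a port 50 mm from the glass is at x = -0.05 in this frame; z up. The camera is 179 mm tall and reaches 140 mm behind the glass.
- camera: The inspection camera with its stand, fixed. Origin on the table, 50 mm behind (+x of) the lens glass and 150 mm below it; axes as those of the lens.
- pot: Empty round steel pot, loose, 120 mm outer diameter, 112 mm inside, 95 mm tall, floor 5 mm thick. Origin: centre of its underside, z up.
- cover: Loose round blue cover, 150 g, right way up on the table: flange 130 mm in diameter, 6 to 11 mm above the origin; below it a black locating step 100 mm in diameter, 6 mm deep; on top a round black knob 22 mm in diameter, 11 to 35 mm above the origin. Origin: centre of the step's underside; 89 mm above the pot's underside when seated.
- ring_gauge: Bystander: steel ring, 52 mm outer diameter, 18 mm tall; origin centre of underside.
- master_plug: Bystander: brass cylinder, 28 mm in diameter, 38 mm tall; origin centre of underside.
- screwdriver: Bystander: orange-handled screwdriver, 170 mm long, lying along its x.
- gauge_block: Bystander: steel block 50 x 30 x 22 mm; origin centre of underside.
- cleaner: Bystander: green bottle with blue cap, 48 mm in diameter, 100 mm tall; origin centre of underside.
- jar: Bystander: amber jar with black cap, 56 mm in diameter, 70 mm tall; origin centre of underside.
- block_case: Bystander: dark wooden case 100 x 60 x 34 mm; origin centre of underside.

How it is judged:
On the way, in this order (a step that is already met when the one before it is completed fails the run):
1. the blue port is held still, upright and square to the lens, centred on it within 12 mm, its face 35 to 65 mm from the glass (x of blue_port in the frame of lens between -0.065 and -0.035 m and y of blue_port in the frame of lens between -0.012 and 0.012 m and z of blue_port in the frame of lens between -0.012 and 0.012 m and angle between the x axis of blue_port and the x axis of lens, either way round below 0.15 rad and angle between valve's own z axis and vertical below 0.15 rad and linear speed of valve below 0.03 m/s and angular speed of valve below 0.2 rad/s and contact force between the fingers and valve above 0.3 N), for 0.5 s.
2. the yellow port is held still, upright and square to the lens, centred on it within 12 mm, its face 35 to 65 mm from the glass (x of yellow_port in the frame of lens between -0.065 and -0.035 m and y of yellow_port in the frame of lens between -0.012 and 0.012 m and z of yellow_port in the frame of lens between -0.012 and 0.012 m and angle between the x axis of yellow_port and the x axis of lens, either way round below 0.15 rad and angle between valve's own z axis and vertical below 0.15 rad and linear speed of valve below 0.03 m/s and angular speed of valve below 0.2 rad/s and contact force between the fingers and valve above 0.3 N), for 0.5 s.
3. the red port is held still, upright and square to the lens, centred on it within 12 mm, its face 35 to 65 mm from the glass (x of red_port in the frame of lens between -0.065 and -0.035 m and y of red_port in the frame of lens between -0.012 and 0.012 m and z of red_port in the frame of lens between -0.012 and 0.012 m and angle between the x axis of red_port and the x axis of lens, either way round below 0.15 rad and angle between valve's own z axis and vertical below 0.15 rad and linear speed of valve below 0.03 m/s and angular speed of valve below 0.2 rad/s and contact force between the fingers and valve above 0.3 N), for 0.5 s.
4. the valve stands upright on the pot's floor, released (horizontal distance between valve and pot below 0.035 m and z of valve in the frame of pot between 0.001 and 0.01 m and angle between valve's own z axis and vertical below 0.1 rad and linear speed of valve below 0.02 m/s and contact force between the fingers and valve below 0.1 N), for 0.2 s.
At the end, for the whole second after the job is handed in: The valve stands upright (within 0.1 rad) and still on the floor of the pot, within 35 mm of its axis; the cover is seated on the rim: centred within 8 mm, level within 0.04 rad, its origin 86 to 92 mm above the pot's underside; the pot stands upright within 40 mm of where it was; all at rest (all of step 4 and horizontal distance between cover and pot below 0.008 m and z of cover in the frame of pot between 0.086 and 0.092 m and angle between cover's own z axis and vertical below 0.04 rad and angle between pot's own z axis and vertical below 0.05 rad and linear speed of each of cover, pot below 0.02 m/s and distance of pot from where it was at the start of the episode below 0.04 m); the robot touches nothing.
It fails at once if the camera is bumped (over 5 N) (contact force between camera and anything else above 5 N).
It fails at once if the valve is dropped (falls free faster than 0.6 m/s) (contact force between the fingers and valve below 0.05 N and linear speed of valve above 0.6 m/s).
It fails at once if the cover is dropped (falls free faster than 0.6 m/s) (contact force between the fingers and cover below 0.05 N and linear speed of cover above 0.6 m/s).
It fails at once if the pot is shifted by more than 40 mm (distance of pot from where it was at the start of the episode above 0.04 m).
It fails at once if a bystander is moved by more than 40 mm (distance of any of ring_gauge, master_plug, screwdriver, gauge_block, cleaner, jar, block_case from where it was at the start of the episode above 0.04 m).
It also fails if it takes over 67 s, if anything falls off the work surface, if the arm or the gripper's body presses on something with over 40 N, if the wrist force passes 120 N, or if a joint passes its speed limit or range.

## Robot

A 7-joint arm with a two-finger parallel gripper is mounted at the origin on the work surface. World frame = base frame: x ahead of the robot, y to its left, z up, the work surface at z = 0. Lengths are in m, angles in rad, forces in N, time in s.
With the tool pointing down it reaches from about 0.425 to 0.925 m from the base axis. Payload 6.8 kg.
Tool frame: the origin (TCP) lies at the very end of the fingers, on their centre line; the grasp point (between the pads) lies 19 mm behind it (grip_point_offset is the distance from the TCP to the grasp point, in m); z points along the fingers, y is the line along which they close (so a half turn about z gives the same grasp; the last joint's range is limited). The gripper opens to 85 mm and grips with 20 to 120 N. Pads are 22 mm wide; open, the fingers measure 114 mm over their backs; the gripper's body (76 mm by 85 mm) begins 54 mm behind the grasp point. The pads swing forward as they close: fully open they stand 13 mm farther back than shut.
Start: joints at [-0.108, 0.477, 0.022, 1.555, -0.011, 1.109, -0.083], TCP at [0.675, 0, 0.231] pointing down, gripper open.
Joint ranges: [-2.96, 2.96], [-0.34, 2.1], [-1.41, 1.46], [0.24, 2.44], [-1.37, 4.51], [0.17, 1.92], [-2.96, 2.96]. Speed limits (rad/s): [2.39, 2.39, 3.14, 3.14, 3.14, 3.14, 3.14].

## Interface

Orientations are given as a unit quaternion [w, x, y, z].
In Python, from station import * gives the robot as it stands.
- The arm moves only by the tool carry_out, never from a script. Its argument "rows" is text: rows parted by semicolons, each of 4 numbers parted by spaces: the shift along the world's x, y, z in mm, then the turn about the world's z in degrees. In form: dx dy dz yaw; .... A call has 1 to 10 rows; each row shifts and turns the commanded pose from where the row before left it; what a row does not reach is not made up. A row lasts 1/8 s, in which the tool goes at most 62.5 mm and 10.7 degrees, less where a joint would pass 70% of its speed; a pose out of reach is approached as far as the arm can. A call is refused whole if a number of a shift passes 62.5 or a number of a turn 10.7, either way. A call with a gripper value outside its range is refused whole. "claw" is the finger opening in mm, from 0 to 85.4, set as the call begins (left out, the last holds). The fingers move at their own pace and stop on an object; "force" is the grip in N (left out, the last holds). Time passes only in rows, so rows that do not move let the fingers close. It gives the time, the measured TCP pose, the force, the opening and the grip force at its end, in the units of the state.
- get_obs(): the state, without advancing time (a new reading comes with each control period).
- read_camera(name): name is "scene" or "side" or "wrist"; returns a dict with "img" (420x560x3 uint8, blue, green, red), "fov_y" (degrees; the focal length in pixels is half the picture's height over the tangent of half this angle, whatever the lens; pixels are square), "cx", "cy" (the principal point, pixels), "world_to_cam" (4x4, takes a point from world to camera coordinates). Camera axes: x right, y up, looking along -z (the intrinsics and any distortion apply to the point x, -y, -z); pixel columns grow to the right and rows downward; lengths in m; the calibration is good to about 2 mm. A picture is of the moment at which its call begins. There is no depth.
- hand_in(): hands the job in; it is judged then, once.
Trained networks look in the newest picture that a camera, given by its name, has taken for a name from the list of things; names that differ only in an ending like _2 or _b are one class to them, and where a whole thing is asked for, a point or a joint stands for the part that bears it (a point fixed in the world has none). Each returns a list of dicts, best first, with "confidence" (0 to 1); they miss things now and then, are a little off and sometimes report something else, mostly with a low value. They report only what shows in the picture. A call takes as long as a camera call.
- recognise(camera, thing): "centre" ([column, row] in pixels, amid what is visible of it).
- outline_of(camera, thing): "pixels" (420x560 bool, what is visible of it) and "centre" ([column, row] in pixels, amid what is visible of it).
- place_of(camera, thing): "centre" ([column, row] in pixels: a listed point, or the origin of a listed thing).
The state is a dict: "t": time; "q": joint angles; "joint_vel": joint speeds; "joint_torque": joint torques, N m; "eef_pos": TCP position; "tool_rot": TCP orientation; "contact_force": force on the tool from outside, world axes, zero at the start; "torque": the same for the moment, N m; "gripper_width": opening from 0.0 (shut) to 1.0 (fully open); "grasp_force": force on a finger pad.
Only numpy, scipy, OpenCV 4.12 (cv2) and the standard library are available. Lean on these libraries where they do the work, as an engineer would, in place of code of your own. Each camera call takes 0.05 s, during which the arm holds its last target. There are 200 camera calls.

## Working session

There is one attempt and no reset: what is moved stays moved. The work goes in short steps, Python scripts to look and compute and a tool call to move; the robot and the scene stay as the last step left them, time stands still between calls to the robot, and variables do not carry over. Pictures are saved under pics/ and viewed, at most 10 in all, crops included, and the job is handed in when it is done.

Besides the shell and the picture viewer there is one more tool, called as a command line: name --argument value ..., lists and objects as JSON in quotes. carry_out: Moves the arm, as the interface text tells. Its arguments: {"type":"object","properties":{"rows":{"type":"string"},"claw":{"type":"number"},"force":{"type":"number"}},"required":["rows"]}

```bash
mkdir -p pics
cat > h.py <<'E'
from station import *
import numpy as np, cv2
def cam(n):
    c=read_camera(n); c['f']=c['img'].shape[0]/2/np.tan(np.radians(c['fov_y'])/2); return c
def ray(c,uv):
    d=np.array([(uv[0]-c['cx'])/c['f'],-(uv[1]-c['cy'])/c['f'],-1.0])
    M=np.array(c['world_to_cam']); R=M[:3,:3]; return -R.T@M[:3,3], R.T@d
def atz(c,uv,z):
    o,d=ray(c,uv); return o+d*(z-o[2])/d[2]
def tri(rs):
    A=np.zeros((3,3));b=np.zeros(3)
    for o,d in rs:
        d=d/np.linalg.norm(d);P=np.eye(3)-np.outer(d,d);A+=P;b+=P@o
    x=np.linalg.solve(A,b); return x,[np.linalg.norm((np.eye(3)-np.outer(d,d)/(d@d))@(x-o)) for o,d in rs]
def proj(c,p):
    q=np.array(c['world_to_cam'])@np.append(p,1); return np.array([c['cx']+c['f']*q[0]/-q[2],c['cy']-c['f']*q[1]/-q[2]])
E
python3 - <<'E'
from h import *
cs={n:cam(n) for n in("scene","side","wrist")}
for n,c in cs.items():
    print(n,c['fov_y'],c['cx'],c['cy'],[k for k in c],ray(c,(280,210))); cv2.imwrite(f'pics/a_{n}.png',c['img'])
for t in ["valve","blue_port","yellow_port","red_port","lens","camera","pot","cover","ring_gauge","master_plug","screwdriver","gauge_block","cleaner","jar","block_case"]:
    rs=[];s=t
    for n in cs:
        r=place_of(n,t)
        if r:
            s+=f" {n}:{np.round(r[0]['centre'])},{r[0]['confidence']:.2f}"
            if r[0]['confidence']>.4: rs.append(ray(cs[n],r[0]['centre']))
    if len(rs)>1:
        x,e=tri(rs); s+=f" -> {np.round(x,4)} err {np.round(e,4)}"
    print(s)
o=get_obs();print(o['t'],o['eef_pos'],o['tool_rot'],o['q'])
E
```

```text
scene 50.772316732628155 281.2613335477799 213.42812298814374 ['img', 'fov_y', 'cx', 'cy', 'world_to_cam', 'f'] (array([ 1.22567464, -0.07839241,  0.8621457 ]), array([-0.66628856,  0.03071795, -0.74510677]))
side 44.86601939046404 274.4545596106819 209.05594224392374 ['img', 'fov_y', 'cx', 'cy', 'world_to_cam', 'f'] (array([ 0.04432792, -0.67301183,  0.85491528]), array([ 0.47689703,  0.56749246, -0.6713001 ]))
wrist 61.02765018902417 275.9577860007931 204.09534884008312 ['img', 'fov_y', 'cx', 'cy', 'world_to_cam', 'f'] (array([0.67386648, 0.08047802, 0.37326785]), array([ 0.00962145, -0.33326628, -0.94299752]))
valve scene:[273. 278.],0.56 side:[317. 235.],0.93 wrist:[264. 229.],0.57 -> [ 6.626e-01 -7.100e-02  6.000e-04] err [0.0061 0.0042 0.0041]
blue_port scene:[270. 259.],0.98 side:[309. 238.],0.59 wrist:[241. 239.],0.58 -> [ 0.6311 -0.0769  0.0202] err [0.007  0.0048 0.0044]
yellow_port scene:[261. 278.],0.92 side:[329. 230.],0.93 wrist:[282. 258.],0.67 -> [ 0.6808 -0.0945  0.0258] err [0.0033 0.0012 0.0026]
red_port scene:[283. 274.],0.59 side:[312. 219.],0.72 wrist:[276. 212.
[... 818 characters left out ...]
]
gauge_block scene:[354. 248.],0.63 side:[245. 204.],0.69 wrist:[183.  37.],0.89 -> [0.5896 0.124  0.0068] err [0.0071 0.0075 0.0035]
cleaner scene:[210. 317.],0.87 side:[389. 247.],0.59 wrist:[350. 333.],0.58 -> [ 0.7643 -0.2065  0.007 ] err [0.0045 0.0031 0.002 ]
jar scene:[336. 319.],0.68 side:[309. 187.],0.89 wrist:[372. 100.],0.60 -> [0.7694 0.0684 0.0008] err [0.0018 0.0031 0.0027]
block_case scene:[138. 218.],0.81 side:[364. 380.],0.61 -> [ 0.4784 -0.4053  0.0034] err [0.0006 0.0006]
2.4 [6.74998475e-01 2.70157056e-05 2.31289061e-01] [-1.26010321e-05  7.07100820e-01  7.07112743e-01 -9.54973625e-07] [-0.10810593  0.47700714  0.02236534  1.55543163 -0.01148765  1.10929984
 -0.08310392]
```

View pics/a_scene.png

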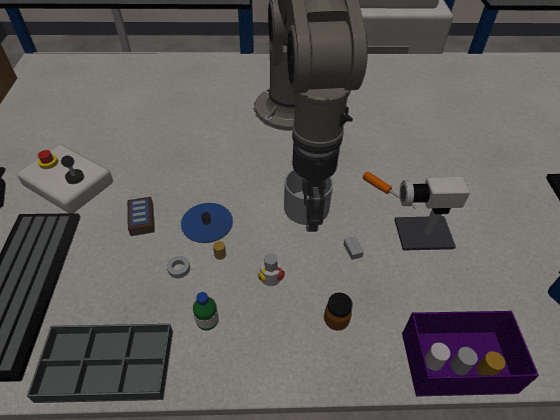

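View pics/a_side.png

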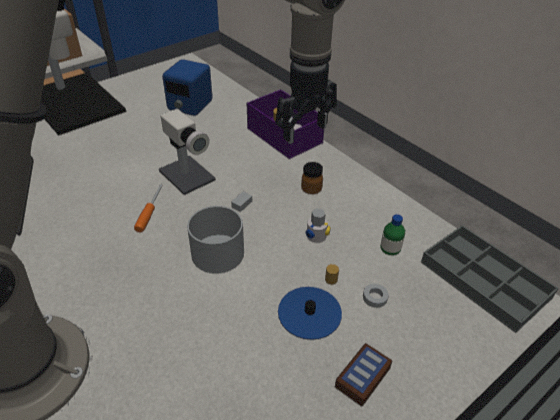

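View pics/a_wrist.png

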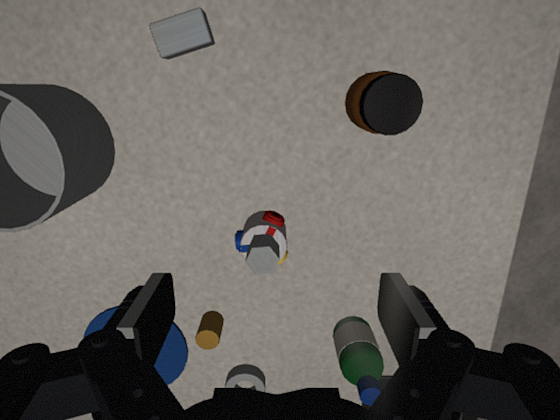

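Scene: valve at (271,272), pot (307,200), cover (207,222), and camera (430,205), which faces left. The networks agree with the pictures. I'll move above the valve and measure from close by.

carry_out --rows "-4 -18 -20 -5;-4 -18 -20 -5;-3 -18 -20 -5;-3 -18 -21 -5;0 0 0 0;0 0 0 0"

```text
t: 3.15
eef_pos: [0.6618, -0.0709, 0.1512]
tool_rot: [0.0, 0.818, 0.575, 0.001]
contact_force: [0.4, 0.5, 0.8]
gripper_width: 1.002
grasp_force: 0.0
```

Run:
```python
from h import *
cs={n:cam(n) for n in("scene","side","wrist")}
cv2.imwrite('pics/b_wrist.png',cs['wrist']['img'])
for t in ["valve","blue_port","yellow_port","red_port","lens"]:
    for n in cs:
        r=place_of(n,t)
        z={"valve":0,"lens":.15}.get(t,.025)
        if r: print(t,n,np.round(r[0]['centre'],1),round(r[0]['confidence'],2),np.round(atz(cs[n],r[0]['centre'],z),4))
# camera base plate, orientation
for n in("scene","side"):
    r=outline_of(n,"camera")
    if r:
        m=r[0]['pixels']; ys,xs=np.nonzero(m); print(n,r[0]['confidence'],m.sum(),xs.min(),xs.max(),ys.min(),ys.max())
        b=cs[n]['img'].copy(); b=b[ys.min()-8:ys.max()+8,xs.min()-8:xs.max()+8]; k=4; cv2.imwrite(f'pics/cam_{n}.png',cv2.resize(b,None,fx=k,fy=k,interpolation=cv2.INTER_CUBIC)); print('crop origin',xs.min()-8,ys.min()-8,k,b.shape)
for n in cs:
    r=place_of(n,"camera"); 
    if r: print(n,r[0]['centre'],r[0]['confidence'],atz(cs[n],r[0]['centre'],0))
o=get_obs();print(o['t'],o['eef_pos'],o['tool_rot'])
```

```text
valve scene [269.9 275.9] 0.77 [ 0.6584 -0.072   0.    ]
valve side [317.8 234.5] 0.83 [ 0.6677 -0.0731  0.    ]
valve wrist [276.4 188.2] 0.56 [ 0.6609 -0.0741  0.    ]
blue_port scene [268.6 259.5] 0.79 [ 0.63   -0.0746  0.025 ]
blue_port side [309.3 236.1] 0.56 [ 0.6305 -0.0824  0.025 ]
blue_port wrist [244.  212.4] 0.77 [ 0.632  -0.0776  0.025 ]
yellow_port scene [260.3 276. ] 0.73 [ 0.6747 -0.0937  0.025 ]
yellow_port side [330.4 233.2] 0.77 [ 0.6753 -0.1055  0.025 ]
yellow_port wrist [308.9 220.2] 0.73 [ 0.6789 -0.1017  0.025 ]
red_port scene [283.1 271.1] 0.66 [ 0.6626 -0.0422  0.025 ]
red_port side [313. 218.] 0.78 [ 0.6781 -0.0422  0.025 ]
red_port wrist [280.6 161.5] 0.96 [ 0.6735 -0.0485  0.025 ]
lens scene [401.7 195.2] 0.69 [0.5485 0.225  0.15  ]
lens side [198.1 145.6] 0.91 [0.5357 0.2219 0.15  ]
scene 0.69 3676 395 469 177 249
crop origin 387 169 4 (88, 90, 3)
side 0.74 2733 159 215 110 195
crop origin 151 102 4 (101, 72, 3)
scene [408.0, 234.7] 0.74 [0.54261753 0.27576029 0.        ]
side [192.8, 181.5] 0.74 [0.54021557 0.28047843 0.        ]
4.3 [ 0.6610238  -0.07198115  0.15031026] [5.32802472e-06 8.19155812e-01 5.73571055e-01 1.74279276e-05]
```

View pics/b_wrist.png

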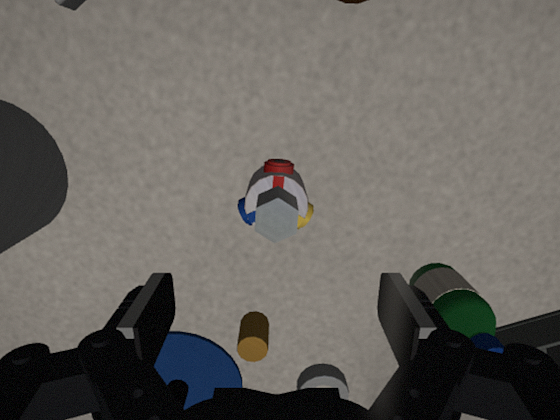

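View pics/cam_scene.png

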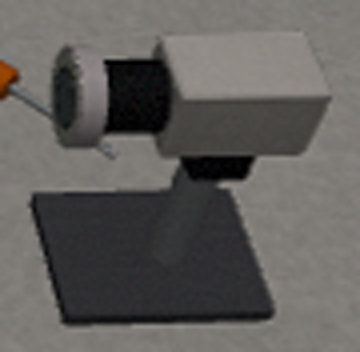

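View pics/cam_side.png

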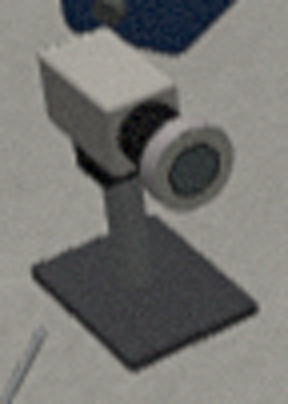

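Hex top centre is at about (277,220) with flats to left and right, so the gripper yaw fits. Next I'll work out the lens axis from the base plate edges and the top of the hex.

Run:
```python
from h import *
cs={n:cam(n) for n in("scene","side","wrist")}
P=lambda n,u,z:atz(cs[n],u,z)
ang=lambda a,b:round(float(np.degrees(np.arctan2(*(b-a)[[1,0]]))),1)
for n,o,pts in(("scene",(387,169),[(33,195),(232,190),(273,315),(65,322)]),("side",(151,102),[(33,268),(145,185),(258,308),(137,368)])):
    q=[P(n,np.array(o)+np.array(p)/4,.009) for p in pts]
    print(n,[np.round(x[:2],4) for x in q],np.mean(q,0),[ang(q[i],q[(i+1)%4]) for i in range(4)])
# lens ring via ellipse centres: scene (70,98) side (193,172) in crops
u=np.array([387,169])+np.array([66,96])/4; v=np.array([151,102])+np.array([193,172])/4
print(u,v,tri([ray(cs['scene'],u),ray(cs['side'],v)]))
# housing top edges: scene
h=[(163,38),(302,33),(330,97),(182,97)]
q=[P('scene',np.array([387,169])+np.array(p)/4,.179) for p in h];print([np.round(x[:2],4) for x in q],[ang(q[i],q[(i+1)%4]) for i in range(4)])
print('hex top',P('wrist',(277,220),.075))
g=cs['wrist']['img'][185:255,245:312]; cv2.imwrite('pics/hex.png',cv2.resize(g,None,fx=8,fy=8,interpolation=cv2.INTER_CUBIC))
# pot rim, cover
for t,zs in(("pot",[0,.095]),("cover",[0])):
    for n in cs:
        r=place_of(n,t)
        if r: print(t,n,r[0]['centre'],r[0]['confidence'],P(n,r[0]['centre'],0))
```

```text
scene [array([0.4938, 0.2515]), array([0.4916, 0.3813]), array([0.592 , 0.3785]), array([0.595 , 0.2504])] [0.54312619 0.31542092 0.009     ] [91.0, -1.6, -88.6, 179.4]
side [array([0.4921, 0.3722]), array([0.6026, 0.4087]), array([0.5879, 0.2425]), array([0.4928, 0.2389])] [0.54384543 0.3155748  0.009     ] [18.3, -95.0, -177.9, 90.3]
[403.5 193. ] [199.25 145.  ] (array([0.54135457, 0.22937596, 0.14726077]), [np.float64(0.0024024115628101567), np.float64(0.00240241156281001)])
[array([0.5255, 0.282 ]), array([0.5225, 0.3616]), array([0.5723, 0.3618]), array([0.5712, 0.2809])] [92.2, 0.2, -90.8, 178.6]
hex top [ 0.65997801 -0.07567365  0.075     ]
pot scene [306.7, 206.3] 0.94 [0.44269015 0.02796903 0.        ]
pot side [215.9, 252.2] 0.79 [0.44523788 0.0286095  0.        ]
pot wrist [180.7, 380.3] 0.37 [ 0.49537488 -0.23663585  0.        ]
cover scene [205.0, 225.7] 0.56 [ 0.50506832 -0.2337829   0.        ]
cover side [312.3, 314.2] 0.91 [ 0.50344411 -0.23686698  0.        ]
cover wrist [180.1, 380.9] 0.86 [ 0.49445516 -0.23714243  0.        ]
```

carry_out --rows "0 -2.5 -20 0;0 0 -20 0;0 0 -20 0;0 0 -20 0;0 0 -12 0;0 0 -10 0;0 0 0 0"

```text
t: 5.62
eef_pos: [0.6607, -0.0744, 0.0476]
tool_rot: [-0.0, 0.819, 0.574, -0.0]
contact_force: [0.5, -0.3, -0.1]
gripper_width: 1.002
grasp_force: 0.0
```

carry_out --rows "0 0 0 0;0 0 0 0;0 0 0 0;0 0 0 0;0 0 0 0;0 0 0 0" --claw 10 --force 50

```text
t: 6.38
eef_pos: [0.6613, -0.0746, 0.049]
tool_rot: [0.0, 0.819, 0.574, 0.0]
contact_force: [-1.6, 0.2, 5.7]
gripper_width: 0.321
grasp_force: 49.7
```

carry_out --rows "0 0 0 0;0 0 4 0;0 0 8 0;0 0 8 0;0 0 0 0"

```text
t: 7.0
eef_pos: [0.6617, -0.0745, 0.0693]
tool_rot: [0.001, 0.819, 0.574, 0.001]
contact_force: [0.2, -0.5, -2.2]
gripper_width: 0.322
grasp_force: 49.4
```

Run:
```python
from h import *
cs={n:cam(n) for n in("side","wrist")}
cv2.imwrite('pics/c.png',np.hstack([cs['wrist']['img'][80:400,100:460],cs['side']['img'][60:380,150:510]]))
for t in ["valve","blue_port","yellow_port","red_port"]:
    rs=[]
    for n in cs:
        r=place_of(n,t)
        if r: print(t,n,np.round(r[0]['centre'],1),round(r[0]['confidence'],2)); rs.append(ray(cs[n],r[0]['centre']))
    if len(rs)>1: print(tri(rs))
o=get_obs();print(o)
```

```text
valve side [318.7 231.1] 0.61
valve wrist [274.7 229.5] 0.88
(array([ 0.66211377, -0.07661541,  0.01711963]), [np.float64(0.002721522372775987), np.float64(0.0027215223727760558)])
blue_port side [310.9 227.8] 0.97
blue_port wrist [228.7 272.5] 0.65
(array([ 0.63463431, -0.07903101,  0.04654671]), [np.float64(0.0016162809581556782), np.float64(0.001616280958155393)])
yellow_port side [332.1 223.5] 0.61
yellow_port wrist [324.8 281.1] 0.71
(array([ 0.6806536 , -0.10015258,  0.04821798]), [np.float64(0.0018366160343081187), np.float64(0.0018366160343081118)])
red_port side [306.7 188.5] 0.74
red_port wrist [281.1 193.3] 0.62
(array([ 0.67477151, -0.02520753,  0.1078157 ]), [np.float64(0.005700442033029602), np.float64(0.005700442033029821)])
{'t': 7.5, 'q': array([-0.04586691,  0.63788888,  0.09120142,  1.70608107, -0.07557897,
        0.80121333, -0.26899949]), 'joint_vel': array([ 0.00105314, -0.00282077, -0.00090028,  0.00042209, -0.00072036,
        0.00061791, -0.00086768]), 'joint_torque': array([-2.70593613e-03, -6.44513512e+01,  3.43582973e+00, -2.32013243e+01,
        9.06728877e-03,  3.69241126e-03,  5.76886805e-05]), 'eef_pos': array([ 0.66096057, -0.07453059,  0.06816771]), 'tool_rot': array([-4.83606339e-05,  8.19168494e-01,  5.73552937e-01, -7.02610929e-05]), 'contact_force': array([-0.56090399, -0.01334691, -2.43924339]), 'torque': array([0.02492023, 0.00947197, 0.00627293]), 'grasp_force': 49.37695752829313, 'gripper_width': 0.3244753015835148}
```

View pics/c.png

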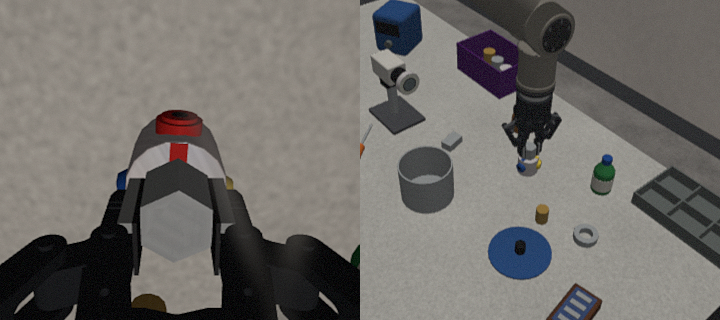

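The valve is held: 2.4 N on the wrist matches 250 g, and in the picture the hex sits flat between the pads with red in front. Now blue to the lens.

carry_out --rows "0 0 10 0;0 0 25 0;0 0 25 -4;0 5 25 -8;-5 10 20 -9;-10 15 0 -9;-12 20 0 -9;-12 22 0 -9;-12 22 0 -9;-12 22 0 -9"

```text
t: 8.75
eef_pos: [0.5978, 0.0423, 0.1741]
tool_rot: [-0.0, 0.999, 0.032, 0.0]
contact_force: [0.3, -0.3, -2.2]
gripper_width: 0.319
grasp_force: 49.5
```

carry_out --rows "-12 22 0 -9;-12 22 0 -9;-12 20 0 -9;-10 16 0 -6;-7 12 0 0;-5 8 0 0;-5 5 0 0;-5 2.5 0 0;0 0 0 0;0 0 0 0"

```text
t: 10.0
eef_pos: [0.5302, 0.1486, 0.1734]
tool_rot: [0.0, 0.968, -0.251, 0.0]
contact_force: [0.3, -0.1, -2.3]
gripper_width: 0.324
grasp_force: 49.5
```

```bash
cat > m.py <<'E'
from h import *
import sys
cs={n:cam(n) for n in("scene","side")}
for t in sys.argv[1:]:
    rs=[]
    for n in cs:
        r=place_of(n,t)
        if r: print(t,n,np.round(r[0]['centre'],1),round(r[0]['confidence'],2)); rs.append(ray(cs[n],r[0]['centre']))
    if len(rs)>1: x,e=tri(rs);print(np.round(x,4),np.round(e,4))
o=get_obs();print(o['t'],o['eef_pos'],o['tool_rot'],o['grasp_force'],o['q'][6],o['contact_force'])
im=np.hstack([cs['scene']['img'][120:300,300:500],cs['side']['img'][80:260,130:330]])
cv2.imwrite('pics/'+sys.argv[1]+'.png',cv2.resize(im,None,fx=2,fy=2,interpolation=cv2.INTER_CUBIC))
E
python3 m.py blue_port lens valve
```

```text
blue_port scene [381.7 190.9] 0.85
blue_port side [204.8 155.6] 0.7
[0.5297 0.1841 0.145 ] [0.0001 0.0001]
lens scene [401.9 194.9] 0.69
lens side [198.5 142. ] 0.66
[0.5442 0.2289 0.15  ] [0.0034 0.0034]
valve scene [368.1 200.6] 0.92
valve side [214.  169.3] 0.78
[0.535  0.1564 0.1188] [0.0001 0.0001]
10.4 [0.53003688 0.14894783 0.17328077] [ 3.70865609e-05  9.68132355e-01 -2.50439097e-01 -1.65679386e-05] 49.491559504531324 -2.2541653427023025 [-0.38864095  0.4759978  -1.86827305]
```

View pics/blue_port.png

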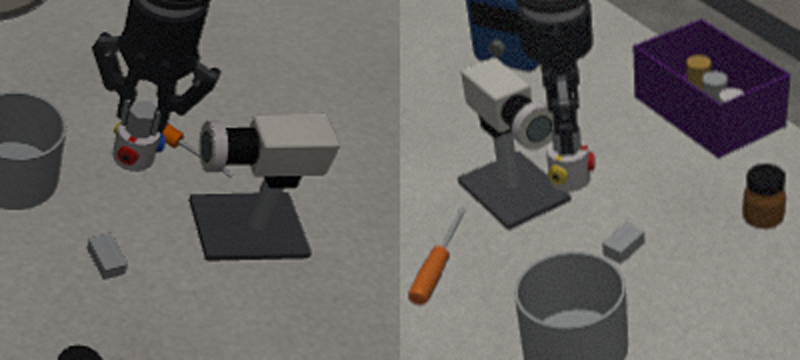

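The picture shows blue facing the lens and clear of it; I overshot x by 12 mm, so correct that and hold.

carry_out --rows "6 -1 1 0;6 -1 0 0;0 0 0 0;0 0 0 0;0 0 0 0;0 0 0 0;0 0 0 0;0 0 0 0;0 0 0 0;0 0 0 0"

```text
t: 11.65
eef_pos: [0.542, 0.147, 0.1743]
tool_rot: [0.0, 0.968, -0.25, -0.0]
contact_force: [0.4, 0.1, -2.3]
gripper_width: 0.323
grasp_force: 49.5
```

carry_out --rows "0 0 0 0;0 0 0 0;0 0 0 0;0 -3 0 5;0 0 0 9;0 0 0 10;0 0 0 10;0 0 0 10;0 0 0 10;0 0 0 10"

```text
t: 12.9
eef_pos: [0.542, 0.1439, 0.1743]
tool_rot: [0.0, 0.953, 0.303, 0.0]
contact_force: [0.5, 0.5, -2.1]
gripper_width: 0.322
grasp_force: 49.5
```

carry_out --rows "0 0 0 10;0 0 0 10;0 0 0 10;0 0 0 10;0 0 0 10;0 0 0 10;0 0 0 10;0 0 0 10;0 0 0 10;0 0 0 10"

```text
t: 14.15
eef_pos: [0.5421, 0.1438, 0.1743]
tool_rot: [0.0, 0.38, 0.925, -0.0]
contact_force: [-0.7, -0.4, -0.5]
gripper_width: 0.325
grasp_force: 49.5
```

carry_out --rows "0 0 0 10;0 0 0 10;0 0 0 10;0 0 0 10;0 0 0 10;0 0 0 10;0 0 0 10;0 3 0 6;0 0 0 0;0 0 0 0"

```text
t: 15.4
eef_pos: [0.542, 0.1467, 0.1742]
tool_rot: [-0.0, -0.266, 0.964, -0.0]
contact_force: [-0.2, -0.3, -2.7]
gripper_width: 0.32
grasp_force: 49.5
```

```bash
python3 m.py yellow_port lens valve
```

```text
yellow_port scene [384.2 196.8] 0.56
yellow_port side [212.1 151.8] 0.72
[0.5504 0.1851 0.1468] [0.0007 0.0007]
lens side [196.5 143.4] 0.96
valve scene [367.2 202.3] 0.93
valve side [219.6 167.5] 0.86
[0.546  0.1507 0.1236] [0.0015 0.0015]
15.8 [0.54197828 0.14702222 0.17429372] [-3.32202151e-05 -2.67168690e-01  9.63649775e-01 -2.98352389e-05] 49.475678256712854 1.5758739832686512 [-0.15181182  0.32127483 -1.95750158]
```

View pics/yellow_port.png

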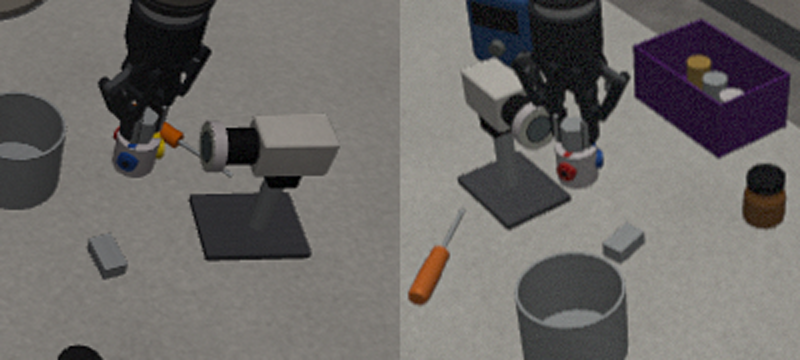

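Yellow faces the lens in the picture; both rough measurements put it a few mm to +x, so I'll nudge it and hold, then turn to red.

carry_out --rows "-2 -1 1 0;0 0 0 0;0 0 0 0;0 0 0 0;0 0 0 0;0 0 0 0;0 0 0 0;0 0 0 0;0 0 0 0;0 0 0 0"

```text
t: 17.05
eef_pos: [0.54, 0.146, 0.1753]
tool_rot: [-0.0, -0.267, 0.964, 0.0]
contact_force: [-0.3, 0.1, -1.9]
gripper_width: 0.322
grasp_force: 49.5
```

carry_out --rows "0 -3 0 -5;0 0 0 -10;0 0 0 -10;0 0 0 -10;0 0 0 -10;0 0 0 -10;0 0 0 -10;0 0 0 -10;0 0 0 -10;0 0 0 -10"

```text
t: 18.3
eef_pos: [0.54, 0.1431, 0.1753]
tool_rot: [-0.0, 0.532, 0.847, 0.0]
contact_force: [-0.1, -0.3, -1.6]
gripper_width: 0.319
grasp_force: 49.5
```

carry_out --rows "0 0 0 -10;0 0 0 -10;2 3 0 -5;0 0 0 0;0 0 0 0"

```text
t: 18.92
eef_pos: [0.5419, 0.146, 0.1753]
tool_rot: [-0.0, 0.7, 0.714, -0.0]
contact_force: [-0.8, 0.8, -2.0]
gripper_width: 0.32
grasp_force: 49.5
```

```bash
python3 m.py red_port lens valve pot cover
```

```text
red_port scene [377.8 191.1] 0.87
red_port side [211.4 150.8] 0.64
[0.5424 0.1715 0.1591] [0.0014 0.0014]
lens scene [403.8 193.1] 0.62
lens side [199.5 145.7] 0.64
[0.5413 0.2297 0.1459] [0.0034 0.0034]
valve scene [368.4 203.2] 0.85
valve side [219.4 165.8] 0.61
[0.5487 0.1537 0.1245] [0.0004 0.0004]
pot scene [308.6 206.8] 0.96
pot side [217.3 254.9] 0.63
[ 0.4443  0.0292 -0.0047] [0.005 0.005]
cover scene [208.5 224.5] 0.75
cover side [308.1 314.7] 0.68
[ 0.498  -0.2278 -0.0053] [0.002 0.002]
19.525 [0.54201126 0.14600475 0.17530897] [8.98110094e-07 7.00890110e-01 7.13269271e-01 1.74796321e-05] 49.48414385318756 -0.3440965582130612 [ 0.9292512  -0.24333792 -2.36942339]
```

Hold red for a full second while nothing else moves.

carry_out --rows "0 1 -1 0;0 0 0 0;0 0 0 0;0 0 0 0;0 0 0 0;0 0 0 0;0 0 0 0;0 0 0 0;0 0 0 0;0 0 0 0"

```text
t: 20.78
eef_pos: [0.542, 0.147, 0.1743]
tool_rot: [0.0, 0.701, 0.713, 0.0]
contact_force: [-0.1, -0.5, -2.5]
gripper_width: 0.319
grasp_force: 49.5
```

```bash
cat > fit.py <<'E'
from h import *
from scipy.optimize import minimize
import sys
SH={"pot":[(0,.060),(.095,.060)],"cover":[(.006,.065),(.011,.065),(.011,.011),(.035,.011)]}
def mask(c,t,xy,z0=0):
    m=np.zeros((420*4,560*4),np.uint8); a=np.linspace(0,2*np.pi,90); S=SH[t]
    for i in range(0,len(S),2):
        P=np.array([proj(c,(xy[0]+r*np.cos(k),xy[1]+r*np.sin(k),z0+z)) for z,r in S[i:i+2] for k in a])
        cv2.fillConvexPoly(m,cv2.convexHull(((P+.5)*4).astype(np.float32)).astype(np.int32),1)
    return cv2.resize(m.astype(np.float32),(560,420),interpolation=cv2.INTER_AREA)
def fit(cs,t,x0,z0=0):
    ms={}
    for n in cs:
        r=outline_of(n,t)
        if r and r[0]['confidence']>.4: ms[n]=r[0]['pixels'].astype(float)
    out={}
    for use in [[n] for n in ms]+([list(ms)] if len(ms)>1 else []):
        f=lambda x:sum(np.abs(mask(cs[n],t,x/1e3,z0)-ms[n]).sum()/ms[n].sum() for n in use)
        s=minimize(f,np.array(x0)*1e3,method='Nelder-Mead',options=dict(initial_simplex=np.array(x0)*1e3+np.array([[0,0],[8,0],[0,8]]),xatol=.1,fatol=1e-4))
        print(t,use,np.round(s.x,1),round(s.fun,3))
E
python3 - <<'E'
from fit import *
cs={n:cam(n) for n in("scene","side")}
fit(cs,"pot",(.444,.0275)); fit(cs,"cover",(.5,-.234))
print(get_obs()['t'])
E
```

```text
pot ['scene'] [445.2  26.7] 0.051
pot ['side'] [445.1  22. ] 0.025
pot ['scene', 'side'] [446.1  24.3] 0.1
cover ['scene'] [ 499.7 -228.4] 0.056
cover ['side'] [ 498.  -233.3] 0.037
cover ['scene', 'side'] [ 498.5 -231.2] 0.131
21.075
```

carry_out --rows "0 -5 5 0;-5 -12 10 0;-12 -18 0 0;-16 -20 0 0;-18 -20 0 0;-18 -18 0 0;-14 -15 0 0;-9 -9 0 0;-4.5 -5 0 0;0 0 0 0"

```text
t: 22.32
eef_pos: [0.4457, 0.025, 0.1894]
tool_rot: [0.0, 0.701, 0.713, 0.0]
contact_force: [-0.4, 0.7, -1.6]
gripper_width: 0.32
grasp_force: 49.5
```

Run:
```python
from fit import *
cs={n:cam(n) for n in("scene","side","wrist")}
fit({"side":cs["side"]},"pot",(.4455,.025))
print(get_obs())
w=cs['wrist']['img']; s=cs['side']['img'][120:330,120:330]
cv2.imwrite('pics/pot.png',np.hstack([w[:,60:500],cv2.resize(s,(360,420))[:,:]]))
```

```text
pot ['side'] [445.2  22.1] 0.069
{'t': 22.525, 'q': array([-0.26206582,  0.15056151,  0.07159785,  2.12720234, -0.01420137,
        0.86401207, -0.16373746]), 'joint_vel': array([-1.44238156e-04,  1.49352238e-03,  7.67344168e-04,  3.63805807e-03,
        1.33413280e-03,  2.64791088e-05, -1.03747620e-03]), 'joint_torque': array([ 9.94534744e-02, -3.50048590e+01,  7.73076843e-01, -2.46286690e+01,
        1.29138096e-02,  3.25503417e-03, -5.80953092e-04]), 'eef_pos': array([0.44596833, 0.02555601, 0.18929871]), 'tool_rot': array([4.14664086e-05, 7.00600882e-01, 7.13553353e-01, 1.21087533e-04]), 'contact_force': array([ 0.20152108,  0.1698968 , -1.83501812]), 'torque': array([-0.00338323,  0.04463167, -0.02999499]), 'grasp_force': 49.5303597394377, 'gripper_width': 0.3193510332512981}
```

View pics/pot.png

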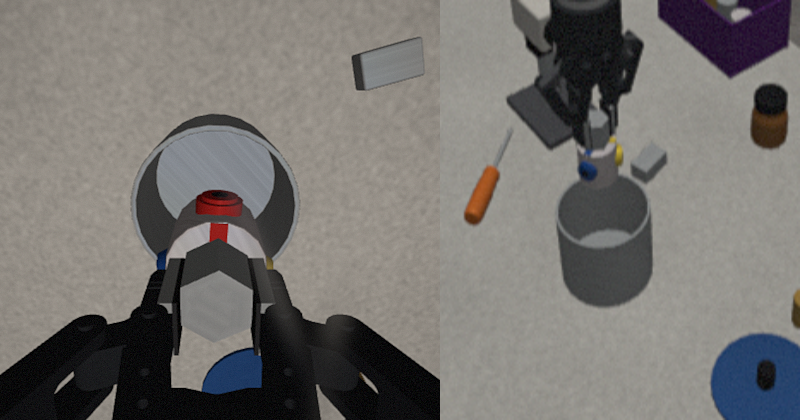

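Picture: the pot rim spans x 131–300 with its top at row 127 in the wrist half, and the valve hangs over it. I'll fit the rim.

Run:
```python
from h import *
from scipy.optimize import least_squares
c=cam('wrist')
p=np.array([atz(c,u,.095) for u in [(191,205),(360,207),(275,126),(207,160),(343,160)]])
s=least_squares(lambda v:np.hypot(p[:,0]-v[0],p[:,1]-v[1])-v[2],[.445,.025,.06]);print(s.x,s.fun)
```

```text
[0.44474924 0.02063791 0.05946749] [ 1.26488644e-05  2.52101182e-04  4.08319368e-04 -1.82566653e-04
 -4.90502744e-04]
```

carry_out --rows "-1 -2 -10 0;0 0 -20 0;0 0 -25 0;0 0 -25 0;0 0 -20 0;0 0 -15 0;0 0 -10 0;0 0 -6 0;0 0 0 0;0 0 0 0"

```text
t: 23.82
eef_pos: [0.4449, 0.0231, 0.0587]
tool_rot: [0.0, 0.701, 0.713, 0.0]
contact_force: [0.1, 0.4, -1.7]
gripper_width: 0.32
grasp_force: 49.5
```

carry_out --rows "0 0 -1 0;0 0 -1 0;0 0 -1 0;0 0 -1 0;0 0 0 0;0 0 0 0"

```text
t: 24.58
eef_pos: [0.4445, 0.023, 0.0543]
tool_rot: [-0.0, 0.701, 0.713, -0.0]
contact_force: [-0.3, -0.7, -2.8]
gripper_width: 0.323
grasp_force: 49.5
```

Not touching yet (still −2.5 N), so lower it in small steps.

carry_out --rows "0 0 -1 0;0 0 0 0;0 0 0 0"

```text
t: 24.95
eef_pos: [0.4446, 0.023, 0.0539]
tool_rot: [0.0, 0.701, 0.713, 0.0]
contact_force: [-3.6, -1.1, 7.3]
gripper_width: 0.322
grasp_force: 50.5
```

carry_out --rows "0 0 -1 0;0 0 0 0;0 0 0 0"

```text
t: 25.32
eef_pos: [0.4447, 0.023, 0.0538]
tool_rot: [-0.0, 0.701, 0.713, 0.0]
contact_force: [-6.0, -0.4, 22.7]
gripper_width: 0.324
grasp_force: 52.1
```

carry_out --rows "0 0 1 0;0 0 0 0"

```text
t: 25.58
eef_pos: [0.4447, 0.023, 0.0539]
tool_rot: [0.0, 0.701, 0.713, 0.0]
contact_force: [-2.4, -1.2, 9.7]
gripper_width: 0.32
grasp_force: 50.8
```

carry_out --rows "0 0 0 0;0 0 0 0;0 0 0 0;0 0 0 0;0 0 0 0" --claw 46

```text
t: 26.2
eef_pos: [0.4445, 0.023, 0.0533]
tool_rot: [-0.0, 0.701, 0.713, -0.0]
contact_force: [1.0, 0.2, -0.2]
gripper_width: 0.534
grasp_force: 0.0
```

carry_out --rows "0 0 5 0;0 0 10 0;0 0 20 0;0 0 30 0;0 0 35 0;0 0 30 0;0 0 20 0;0 0 0 0"

```text
t: 27.2
eef_pos: [0.4456, 0.0231, 0.2052]
tool_rot: [0.001, 0.701, 0.713, 0.002]
contact_force: [0.4, -0.6, -0.5]
gripper_width: 0.54
grasp_force: 0.0
```

```bash
cat > ell.py <<'E'
from h import *
E
python3 - <<'E'
from fit import *
cs={n:cam(n) for n in("scene","side","wrist")}
fit(cs,"pot",(.445,.022)); fit({n:cs[n] for n in("scene","side")},"cover",(.4985,-.231))
for n in cs:
    for t,z in(("valve",.005),("cover",0.)):
        r=place_of(n,t)
        if r: print(t,n,np.round(r[0]['centre'],1),round(r[0]['confidence'],2),np.round(atz(cs[n],r[0]['centre'],z),4))
o=get_obs();print(o['t'],o['eef_pos'],o['contact_force'],o['grasp_force'])
E
```

```text
pot ['scene'] [446.8  27. ] 0.148
pot ['side'] [446.   22.6] 0.14
pot ['wrist'] [444.1  21.8] 0.192
pot ['scene', 'side', 'wrist'] [444.6  22.6] 0.544
cover ['scene'] [ 498.7 -229. ] 0.036
cover ['side'] [ 497.9 -233.3] 0.026
cover ['scene', 'side'] [ 498.4 -231.9] 0.102
valve scene [310.  207.9] 0.53 [0.453  0.0356 0.005 ]
cover scene [406.5 232.9] 0.65 [0.5368 0.2732 0.    ]
valve side [216.9 249.8] 0.75 [0.4489 0.0293 0.005 ]
cover side [307.9 315.4] 0.92 [ 0.4944 -0.2335  0.    ]
valve wrist [275.1 173. ] 0.57 [0.4424 0.0214 0.005 ]
cover wrist [318.4 375.9] 0.83 [ 0.4998 -0.2326  0.    ]
27.9 [0.44449012 0.02300239 0.20322025] [-0.83381388 -0.41897215 -0.62116567] 0.0
```

Valve released and standing in the pot, which hasn't moved. On to the cover.

carry_out --rows "3 -12 0 0;6 -24 0 0;8 -36 0 0;8 -40 0 0;8 -40 -5 0;8 -40 -10 0;6 -30 -10 0;4 -20 -10 0;2.5 -13 -8 0;0 0 0 0"

```text
t: 29.15
eef_pos: [0.4974, -0.2329, 0.1597]
tool_rot: [-0.0, 0.702, 0.713, -0.0]
contact_force: [0.3, 0.6, 0.4]
gripper_width: 0.544
grasp_force: 0.0
```

carry_out --rows "0 0 0 0;0 0 0 0"

```text
t: 29.4
eef_pos: [0.4983, -0.2311, 0.1607]
tool_rot: [0.0, 0.7, 0.714, 0.0]
contact_force: [0.5, 1.4, 0.4]
gripper_width: 0.536
grasp_force: 0.0
```

Run:
```python
from fit import *
cs={"wrist":cam("wrist")}
fit(cs,"cover",(.498,-.233))
c=cs["wrist"];b=c['img'].astype(int)
k=(b.max(2)<60)&0==0
# knob top: dark blob inside blue
blue=((b[...,0]-b[...,2])>50).astype(np.uint8)
n,l,s,ce=cv2.connectedComponentsWithStats(blue); i=1+s[1:,4].argmax(); print('blue',s[i],ce[i])
hull=cv2.convexHull(np.argwhere(l==i)[:,::-1].astype(np.int32)); h=np.zeros((420,560),np.uint8); cv2.fillConvexPoly(h,hull,1)
u=proj(c,(.498,-.233,.035)); print('knob top expected',u)
hole=((h>0)&(blue==0)).astype(np.uint8); n,l,s,ce=cv2.connectedComponentsWithStats(hole)
for j in range(1,n):
    if s[j,4]>80: print(s[j],ce[j],atz(c,ce[j],.023))
o=get_obs();print(o['t'],o['eef_pos'])
r=outline_of("wrist","cover");print(len(r)); 
x,y=map(int,u); g=b[y-40:y+41:10,x-40:x+41:10].sum(2)//3; print(g)
```

```text
blue [  201   110   151   146 16549] [275.77636111 181.87104961]
knob top expected [276.55917714 195.08728226]
[263 176  27  33 710] [275.83521127 192.10422535] [ 0.49744958 -0.23412881  0.023     ]
29.5 [ 0.49826819 -0.23135147  0.16067049]
0
[[78 75 75 77 75 77 71 74 74]
 [80 73 73 79 76 78 75 73 71]
 [75 76 74 74 71 74 77 76 73]
 [76 75 76 10 41 21 76 75 75]
 [77 76 73 31 37 37 75 77 74]
 [78 75 74 66 31 73 76 76 70]
 [73 74 77 76 73 77 78 80 76]
 [72 73 76 70 74 73 77 82 80]
 [73 73 74 73 70 75 76 84 86]]
```

```bash
cat > flange.py <<'E'
from h import *
from scipy.optimize import least_squares
def flange(z,guess):
    c=cam('wrist');b=c['img'].astype(int)
    blue=((b[...,0]-b[...,2])>50).astype(np.uint8)
    n,l,s,ce=cv2.connectedComponentsWithStats(blue); i=1+s[1:,4].argmax()
    h=cv2.convexHull(np.argwhere(l==i)[:,::-1].astype(np.int32))[:,0]
    h=h[(h[:,1]<415)]
    p=np.array([atz(c,u,z) for u in h])
    return least_squares(lambda v:np.hypot(p[:,0]-v[0],p[:,1]-v[1])-.065,guess,loss='soft_l1',f_scale=.001),len(h)
if __name__=="__main__":
    s,n=flange(.0085,[.498,-.233]);print(s.x,n,np.abs(s.fun).mean())
E
python3 flange.py
```

```text
[ 0.49746148 -0.23403659] 50 0.000260970842789322
```

carry_out --rows "-0.7 -2.7 -20 0;0 0 -30 0;0 0 -30 0;0 0 -25 0;0 0 -18 0;0 0 -12 0;0 0 -6 0;0 0 -3 0;0 0 -2 0;0 0 0 0"

```text
t: 30.85
eef_pos: [0.4975, -0.2348, 0.0146]
tool_rot: [0.0, 0.701, 0.713, 0.0]
contact_force: [-0.4, -0.0, 0.3]
gripper_width: 0.537
grasp_force: 0.0
```

carry_out --rows "0 0 0 0;0 0 0 0;0 0 0 0;0 0 0 0;0 0 0 0" --claw 5 --force 60

```text
t: 31.48
eef_pos: [0.4977, -0.2348, 0.0149]
tool_rot: [0.0, 0.701, 0.713, 0.0]
contact_force: [-1.4, 0.5, 5.6]
gripper_width: 0.235
grasp_force: 58.6
```

carry_out --rows "0 0 4 0;0 0 10 0;0 0 20 0;0 0 30 0;0 0 35 0;0 0 35 0;0 0 30 0;0 0 15 0;0 0 0 0;0 0 0 0"

```text
t: 32.72
eef_pos: [0.4965, -0.2343, 0.1921]
tool_rot: [-0.001, 0.701, 0.713, -0.0]
contact_force: [0.2, -0.0, -0.8]
gripper_width: 0.228
grasp_force: 58.8
```

Run:
```python
from flange import *
o=get_obs();print(o['t'],o['eef_pos'],o['tool_rot'],o['contact_force'],o['torque'],o['grasp_force'])
z=o['eef_pos'][2]-.0145+.0085
for dz in(-.003,0,.003):
    s,n=flange(z+dz,o['eef_pos'][:2]); print(dz,s.x-o['eef_pos'][:2],n,np.abs(s.fun).mean())
cs={n:cam(n) for n in("scene","side")}
rs=[]
for n in cs:
    r=place_of(n,"cover"); print(r[0] if r else None); 
    if r: rs.append(ray(cs[n],r[0]['centre']))
if len(rs)>1: print(tri(rs))
```

```text
32.725 [ 0.49648055 -0.23431746  0.19206488] [-9.81428214e-04  7.00886068e-01  7.13272405e-01 -4.82439498e-04] [ 0.21436145 -0.03738287 -0.77746558] [-0.00967657  0.01809544  0.02791459] 58.78055155277252
-0.003 [-0.00055901  0.00047898] 42 0.0010287049161145693
0 [-0.00109132  0.00069788] 41 0.0005234781895107103
0.003 [-0.00141147  0.00087733] 40 0.001061461988405179
{'centre': [196.6, 173.8], 'confidence': 0.74}
{'centre': [313.8, 254.1], 'confidence': 0.62}
(array([ 0.49990519, -0.2316344 ,  0.17636142]), [np.float64(0.0018981745563340841), np.float64(0.0018981745563341234)])
```

carry_out --rows "-3 12 0 0;-6 24 0 0;-8 35 0 0;-8 38 0 0;-8 38 0 0;-7 38 0 0;-6 30 0 0;-4 20 0 0;-2.5 14 0 0;0 7 0 0"

```text
t: 34.33
eef_pos: [0.4446, 0.0221, 0.1934]
tool_rot: [-0.0, 0.701, 0.714, 0.0]
contact_force: [-0.4, -1.0, -2.6]
gripper_width: 0.233
grasp_force: 58.8
```

carry_out --rows "0 0 -10 0;0 0 -15 0;0 0 -15 0;0 0 -10 0;0 0 -8 0;0 0 0 0;0 0 0 0"

```text
t: 35.2
eef_pos: [0.4451, 0.0213, 0.1356]
tool_rot: [0.0, 0.701, 0.713, 0.0]
contact_force: [-0.5, 0.8, -2.0]
gripper_width: 0.233
grasp_force: 58.8
```

Run:
```python
from fit import *
cs={n:cam(n) for n in("scene","side","wrist")}
o=get_obs();print(o['t'],o['eef_pos'],o['contact_force'],o['grasp_force'])
c0=o['eef_pos']
fit({n:cs[n] for n in("scene","side")},"cover",c0[:2],c0[2]-.0145)
fit({n:cs[n] for n in("scene","side")},"pot",(.4445,.022))
# predicted pot mask vs side image lower edge: pot outline bottom columns
for n in("side","scene"):
    r=outline_of(n,"pot")
    if r:
        m=r[0]['pixels'];M=mask(cs[n],"pot",(.4445,.0217))>.5
        for y in (230,245,255) if n=="side" else (205,212):
            a=np.nonzero(m[y])[0];b=np.nonzero(M[y])[0]
            if len(a) and len(b): print(n,y,a.min(),a.max(),b.min(),b.max())
```

```text
35.35 [0.44516524 0.02140027 0.13572521] [-0.61652655 -0.21285729 -2.14127611] 58.79688799381256
cover ['scene'] [469.3  21.8] 11.767
cover ['side'] [444.5  21.6] 0.275
cover ['scene', 'side'] [468.6  20. ] 12.542
pot ['scene'] [448.1  26.5] 0.797
pot ['side'] [444.8  21.6] 0.756
pot ['scene', 'side'] [446.5  25.5] 1.589
side 230 187 242 187 242
side 245 190 243 189 243
side 255 191 243 191 243
scene 205 284 329 282 327
scene 212 285 328 283 326
```

Seen from the side, the cover (444.5, 21.6) and pot (444.8, 21.6) are concentric. Lower it gently.

carry_out --rows "0 0 -8 0;0 0 -8 0;0 0 -6 0;0 0 -4 0;0 0 -2 0;0 0 -1 0;0 0 0 0;0 0 0 0"

```text
t: 36.65
eef_pos: [0.445, 0.0213, 0.1065]
tool_rot: [0.0, 0.701, 0.713, 0.0]
contact_force: [-0.3, -0.4, -2.1]
gripper_width: 0.232
grasp_force: 58.8
```

carry_out --rows "0 0 -1 0;0 0 -1 0;0 0 0 0;0 0 0 0"

```text
t: 37.15
eef_pos: [0.4449, 0.0213, 0.1043]
tool_rot: [0.0, 0.701, 0.713, 0.0]
contact_force: [-1.1, 0.2, -1.7]
gripper_width: 0.238
grasp_force: 58.7
```

carry_out --rows "0 0 -0.7 0;0 0 0 0;0 0 0 0"

```text
t: 37.52
eef_pos: [0.4449, 0.0213, 0.1038]
tool_rot: [0.0, 0.701, 0.713, 0.0]
contact_force: [-2.1, 0.6, 3.6]
gripper_width: 0.233
grasp_force: 59.4
```

carry_out --rows "0 0 -0.7 0;0 0 0 0;0 0 0 0"

```text
t: 37.9
eef_pos: [0.4449, 0.0213, 0.1038]
tool_rot: [-0.0, 0.701, 0.713, 0.0]
contact_force: [-5.6, -0.5, 14.2]
gripper_width: 0.233
grasp_force: 60.5
```

Seated at the expected height (0.1038 − 0.0148 ≈ 0.089). Release and retreat.

carry_out --rows "0 0 0.7 0;0 0 0 0"

```text
t: 38.15
eef_pos: [0.4449, 0.0213, 0.1038]
tool_rot: [0.0, 0.701, 0.713, 0.0]
contact_force: [-2.2, -0.9, 6.0]
gripper_width: 0.234
grasp_force: 59.4
```

carry_out --rows "0 0 0 0;0 0 0 0;0 0 0 0;0 0 0 0;0 0 0 0" --claw 50

```text
t: 38.78
eef_pos: [0.4448, 0.0213, 0.1036]
tool_rot: [-0.0, 0.701, 0.713, -0.0]
contact_force: [0.2, 0.2, 0.0]
gripper_width: 0.585
grasp_force: 0.0
```

carry_out --rows "0 0 5 0;0 0 10 0;0 0 20 0;0 0 25 0;0 0 20 0;0 0 0 0;0 0 0 0;0 0 0 0"

```text
t: 39.78
eef_pos: [0.4442, 0.0212, 0.1829]
tool_rot: [-0.0, 0.701, 0.713, -0.001]
contact_force: [0.4, 0.2, 0.6]
gripper_width: 0.584
grasp_force: 0.0
```

Run:
```python
from fit import *
from flange import flange
o=get_obs();print(o['t'],o['eef_pos'],o['contact_force'],o['grasp_force'])
for z in(.0945,.0975,.1005):
    s,n=flange(z,[.4445,.0217]);print(z,s.x,np.abs(s.fun).mean())
cs={n:cam(n) for n in("side",)}
fit(cs,"cover",(.4445,.0217),.089); fit(cs,"pot",(.4445,.0217))
```

```text
39.775 [0.44423809 0.02120053 0.18287926] [0.419119   0.21637504 0.59920274] 0.0
0.0945 [0.44384464 0.0208013 ] 0.0007935972626661263
0.0975 [0.44394725 0.02181428] 0.000114465785991742
0.1005 [0.44426837 0.02264016] 0.0008682954263908038
cover ['side'] [444.9  22.5] 0.024
pot ['side'] [443.3  20. ] 1.202
```

The flange fits best at exactly its seated height (0.0975), centred on the pot and level (0.1 mm residual). I'll hand in.

```bash
python3 -c "
from station import *
print(hand_in())"
```

```text
the job is handed in; nothing more can be done
None
```

I showed the blue, yellow and red ports to the lens in that order, stood the valve in the pot, seated the cover (centred and level by the wrist camera), and handed in at about 40 s; the hand-in returned no verdict.

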